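Shift the lift-table selector through its gate

TASK

Push the ball-knobbed selector lever of the lift-table control console through its gate, fully home to the end of the slot that has the tall marker pin standing at its end. Push the knob or the stem with the outside of the fingers only: never take the knob between the fingers, and leave the loose things around the console where they are. Finish with the arm clear of everything.

Things in the scene. Friction and masses are not known exactly. Their poses are not given: they have to be found in the camera images.
- console: fixed grey control console on the table, 150 (x) by 124 (y) by 88 mm high, its top an 8 mm aluminium gate plate; origin at the centre of its underside, x away from the robot (turned by up to 0.3 rad), y to the left, z up
- gate (a point): centre of the gate plate's top face, 88 mm above the console's origin, same axes. Three slots 14 mm wide run along x at y = -24, 0 and +24 mm, to x = -39 and +39 mm; a cross slot 18 mm wide (x = -9 to +9) joins them. The lever's stem changes columns only along the cross slot; it starts anywhere along the middle column. The teeth between slots are 10 mm wide with rounded ends
- select (a joint): sideways tilt of the lever about an axis along the console's x, 14 mm above its origin; rad, 0 upright (middle slot), positive leans to +y. Stops at +-0.36; the left and right slots are centred at +-0.33 with about 0.03 of play. Stiff hinge (0.3 N m, 2 to 3 N at the knob): the lever stays where it is left
- shift (a joint): lengthwise tilt of the lever about the same centre, carried by the select tilt; rad, 0 upright (in the cross slot), positive leans to +x (away from the robot). Stops at +-0.42, the far and near slot ends. Within about +-0.05 of 0 the stem can pass along the cross slot. Same stiff hinge
- knob_center (a point): centre of the lever's black ball knob, 40 mm across, on a 10 mm stem, 150 mm from the tilt centre (14 mm above the console's origin): 164 mm above the table when upright, 142 mm when home in a corner slot. In console axes from the tilt centre: x = 150 sin(shift), y = 150 sin(select) cos(shift), z = 150 cos(select) cos(shift) mm
- stem_at_gate (a point): point on the axis of the lever's stem 70 mm from the tilt centre, at the height of the gate plate
- marker: fixed steel marker pin, head 16 mm thick, standing 24 mm above the gate plate at the end of one of the four outer slots: x = +-55, y = +-24 mm in the console's frame; origin at its foot, on the plate. The other three outer slot ends carry flat steel plugs of that diameter, 4 mm high. Its corner tells the slot wanted
- fitting_a: loose chrome-steel fitting, standing, 44 mm across at the foot, 90 mm tall, left of the console; origin at the centre of its underside. Leave it where it is
- fitting_b: a second loose fitting of the same shape and size, right of the console; origin at the centre of its underside. Leave it where it is
- white_box: loose white paper carton, 70 x 70 x 60 mm high, on the far side of the console; origin at the centre of its underside. Leave it where it is
- tape_roll: loose cardboard-brown roll, 90 mm across, 48 mm high, lying flat, to the right; origin at the centre of its underside. Leave it where it is
- wrench: loose steel wrench, 150 mm long, lying flat on the robot's side of the console; origin at the middle of its underside. Leave it where it is
- screwdriver: loose screwdriver, 180 mm long, lying flat, to the left; origin at the middle of its underside. Leave it where it is
- jar: loose closed jar, 52 mm across, 75 mm tall, far right of the console; origin at the centre of its underside. Leave it where it is

How it is judged:
At the end, for the whole second after the job is handed in: The lever rests in the marked outer slot, leaned at least 0.36 of its 0.42 rad towards the slot's end, the stem at gate height within 36 mm (horizontally) of the marker pin (horizontal distance between stem_at_gate and marker below 0.036 m and (value of joint shift above 0.36 rad or value of joint shift below -0.36 rad) and (value of joint select above 0.27 rad or value of joint select below -0.27 rad) and velocity of joint shift between -0.05 and 0.05 rad/s); the robot touches nothing.
It fails at once if The knob is taken between the fingers (the grasp point comes within 22 mm of the knob's centre) (distance between the grasp point and knob_center below 0.022 m).
It fails at once if A loose thing around the console is moved by more than 25 mm or lifted (distance of any of fitting_a, fitting_b, white_box, tape_roll, wrench, screwdriver, jar from where it was at the start of the episode above 0.025 m).
It also fails if it takes over 51 s, if anything falls off the work surface, if the arm or the gripper's body presses on something with over 40 N, if the wrist force passes 120 N, or if a joint passes its speed limit or range.

ROBOT

A 6-joint arm with a two-finger parallel gripper is mounted at the origin on the work surface. World frame = base frame: x ahead of the robot, y to its left, z up, the work surface at z = 0. Lengths are in m, angles in rad, forces in N, time in s.
With the tool pointing down it reaches from about 0.425 to 1.125 m from the base axis. Payload 14.9 kg.
Tool frame: the origin (TCP) lies where the fingers leave the gripper's body, on its centre line; the fingertips stand 78 mm ahead of it and the grasp point (between the pads) lies env.grip_point_offset ahead of it (env.grip_point_offset is the distance from the TCP to the grasp point, in m); z points along the fingers, y is the line along which they close (so a half turn about z gives the same grasp; the last joint's range is limited). The gripper opens to 91 mm and grips with 3 to 60 N. Pads are 32 mm wide; open, the fingers measure 118 mm over their backs; the gripper's body (76 mm by 178 mm) begins 60 mm behind the grasp point.
Start: joints at [1.317, 0.379, 1.734, -0, 1.028, -0.033], TCP at [0.153, 0.683, 0.292] pointing down, gripper open.
Joint ranges: [-2.77, 2.77], [-0.74, 2.19], [0, 2.66], [-1.06, 4.2], [0.31, 2.87], [-3.08, 3.08]. Speed limits (rad/s): [1.89, 1.89, 2.39, 3.14, 3.14, 3.14].

INTERFACE

Orientations are given as a rotation vector (axis times angle).
In Python, from bench import env, cams, ticket gives the robot as it stands.
- The arm moves only by the tool send_rows, never from a script. Its argument "rows" is a list of rows, each a list of 7 numbers: the shift along the world's x, y, z in m, then the turn, a rotation vector about the world's x, y, z in degrees, then the closure, from -1 (fully open) to 1 (shut). In form: [[tx, ty, tz, rx, ry, rz, jaw], ...]. A call has 1 to 20 rows; each row is the pose to reach, as a shift and turn from the pose commanded when the call began; what a row does not reach only later rows make up. A row lasts 1/8 s, in which the tool goes at most 62.5 mm and 10.7 degrees, less where a joint would pass 70% of its speed; a pose out of reach is approached as far as the arm can. A call with a gripper value outside its range is refused whole. The fingers move at their own pace and stop on an object; the grip force is fixed at half the most. Time passes only in rows, so rows that repeat a pose let the fingers close. It gives the time, the measured TCP pose, the force, the opening and the grip force at its end, in the units of the state.
- env.sense(): the state, without advancing time (a new reading comes with each control period).
- cams.camera(name): name is "scene" or "top"; returns the picture (384x512x3 uint8, red, green, blue); there is no depth.
- cams.camera_model(name): a dict with "vfov" (degrees; the focal length in pixels is half the picture's height over the tangent of half this angle, whatever the lens; pixels are square), "cx", "cy" (the principal point, pixels), "view" (4x4, takes a point from world to camera coordinates). Camera axes: x right, y down, z forward; pixel columns grow to the right and rows downward; lengths in m; the calibration is good to about 2 mm. A picture is of the moment at which its call begins. camera_model takes no time and is no camera call.
- ticket.hand_in(): hands the job in; it is judged then, once.
The state is a dict: "time_s": time; "joints": joint angles; "qvel": joint speeds; "tau": joint torques, N m; "tcp_pos": TCP position; "orientation": TCP orientation; "wrist_force": force on the tool from outside, world axes, zero at the start; "ft_torque": the same for the moment, N m; "grip_width": finger opening in m; "grip_force": force on a finger pad.
Only numpy, scipy, OpenCV 4.12 (cv2) and the standard library are available. Lean on these libraries where they do the work, as an engineer would, in place of code of your own. Each camera call takes 0.05 s, during which the arm holds its last target. There are 200 camera calls.

## Working session

There is one attempt and no reset: what is moved stays moved. The work goes in short steps, Python scripts to look and compute and a tool call to move; the robot and the scene stay as the last step left them, time stands still between calls to the robot, and variables do not carry over. Pictures are saved under pics/ and viewed, at most 10 in all, crops included, and the job is handed in when it is done.

Besides the shell and the picture viewer there is one more tool, called after "Request:" as a command line: name --pt "numbers of a row" for each row, then --argument value for the rest. send_rows: Moves the arm, as the interface text tells. Its arguments: {"type":"object","properties":{"rows":{"type":"array"}},"required":["rows"]}

```bash
mkdir -p pics; python3 - <<'E'
from bench import env,cams
import cv2,numpy as np
for n in("scene","top"):
    im=cams.camera(n); cv2.imwrite(f"pics/{n}0.png",cv2.resize(im[:,:,::-1],(800,600),interpolation=cv2.INTER_CUBIC)); np.save(f"pics/{n}0.npy",im)
    m=cams.camera_model(n); print(n,m["vfov"],m["cx"],m["cy"],np.round(m["view"],3).tolist(), [k for k in m])
s=env.sense();print(env.grip_point_offset,s["time_s"],s["tcp_pos"],s["orientation"],s["grip_width"])
E
```

```text
scene 57.654947213577096 258.57524446976265 191.09407408703126 [[0.82, 0.572, -0.014, -0.525], [0.467, -0.683, -0.562, -0.183], [-0.331, 0.454, -0.827, 1.074], [0.0, 0.0, 0.0, 1.0]] ['vfov', 'cx', 'cy', 'view']
top 42.54692281543629 252.3255388155515 197.2841823512701 [[0.014, -1.0, -0.005, 0.052], [-0.984, -0.013, -0.176, 0.603], [0.176, 0.007, -0.984, 1.104], [0.0, 0.0, 0.0, 1.0]] ['vfov', 'cx', 'cy', 'view']
0.0595 0.1 [0.15324876 0.68273764 0.29165114] [-3.46119019e-01 -3.12231584e+00  1.50087167e-03] 0.09175390105605888
```

View pics/scene0.png

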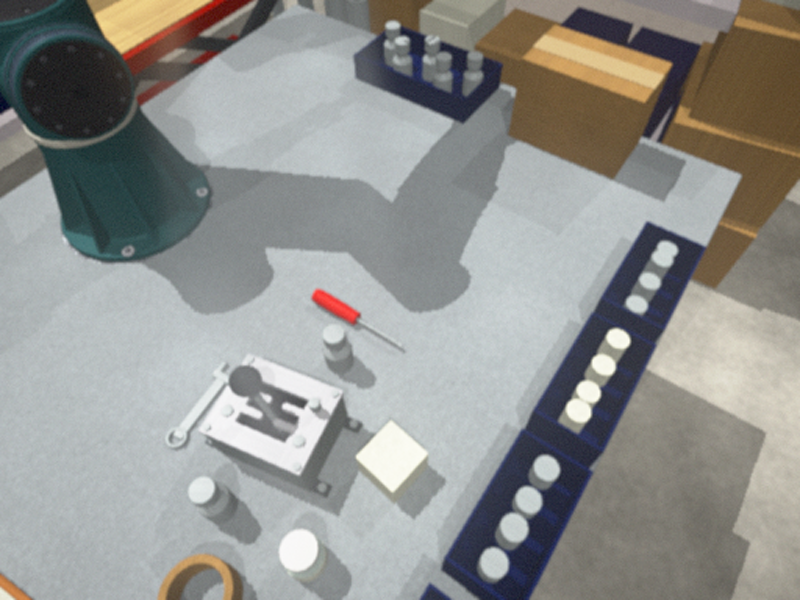

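View pics/top0.png

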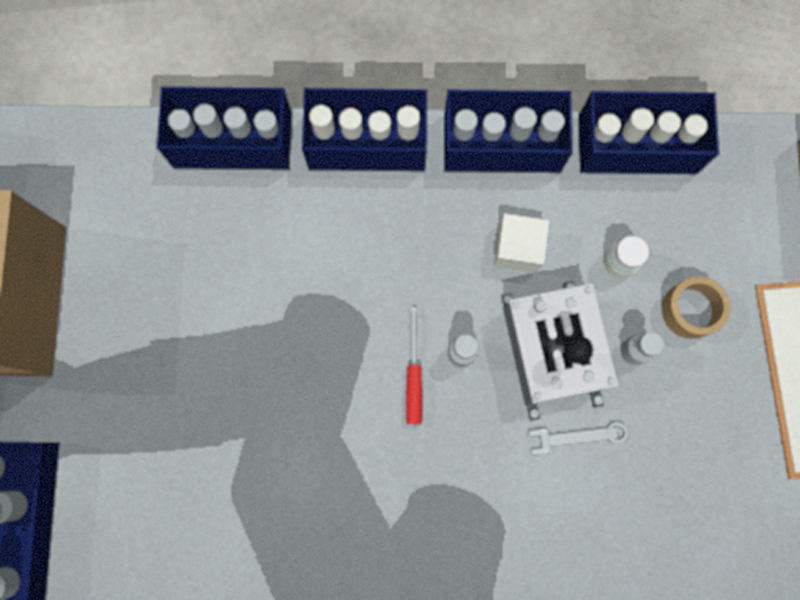

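The console is at about (560,345) in the top view and (275,415) in the scene view. The knob sits at (580,348) top and (245,380) scene. I need crops to find the pin.

```bash
python3 - <<'E'
import cv2,numpy as np
a=np.load("pics/scene0.npy")[220:310,120:240];b=np.load("pics/top0.npy")[175:275,310:410]
A=cv2.resize(a,(600,450),interpolation=cv2.INTER_CUBIC);B=cv2.resize(b,(600,600),interpolation=cv2.INTER_CUBIC)
cv2.imwrite("pics/cs.png",A[:,:,::-1]);cv2.imwrite("pics/ct.png",B[:,:,::-1])
E
```

```text
(no output)
```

View pics/cs.png

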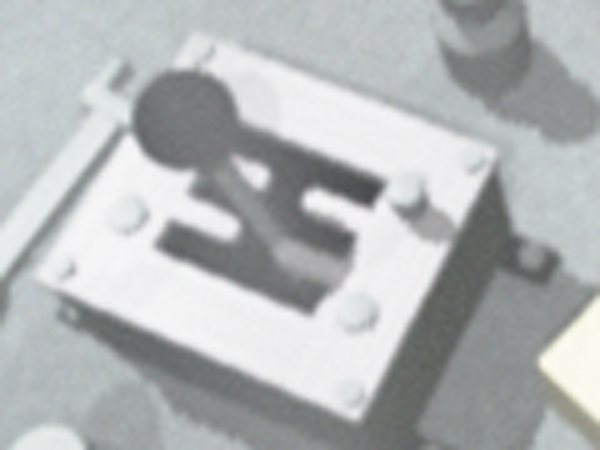

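View pics/ct.png

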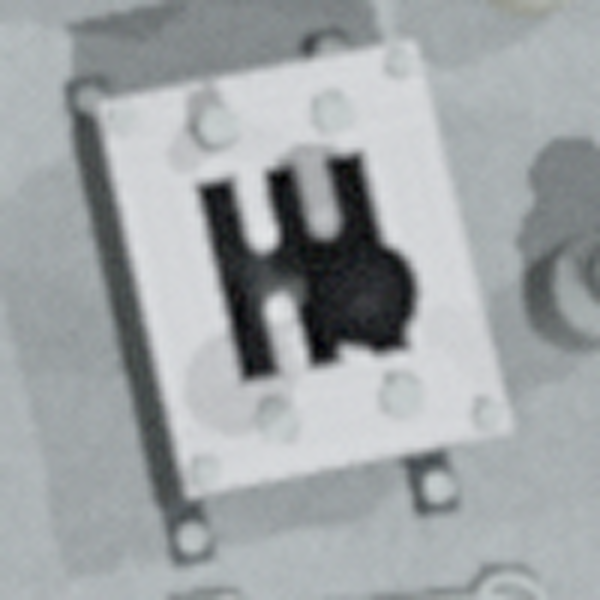

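The tall pin, with its shadow, is at scene crop (407,193) and top crop (212,120). That is the far-left corner (+x, +y), so the target is select +0.33 and shift +0.42. Next I'll measure the console pose and the knob.

```bash
cat > h.py <<'E'
import cv2,numpy as np
from bench import env,cams
def ray(n,p):
    m=cams.camera_model(n);V=np.array(m["view"]);f=192/np.tan(np.radians(m["vfov"]/2))
    d=V[:3,:3].T@np.array([(p[0]-m["cx"])/f,(p[1]-m["cy"])/f,1]);return -V[:3,:3].T@V[:3,3],d/np.linalg.norm(d)
def onz(n,p,z):
    o,d=ray(n,p);return (o+d*(z-o[2])/d[2])
def tri(p,q):
    a,u=ray("top",p);b,v=ray("scene",q)
    s=np.linalg.lstsq(np.c_[u,-v],b-a,rcond=None)[0];P,Q=a+u*s[0],b+v*s[1]
    return (P+Q)/2,np.linalg.norm(P-Q)
def pose(C,yaw):
    R=np.array([[np.cos(yaw),-np.sin(yaw)],[np.sin(yaw),np.cos(yaw)]]);return C,R
E
python3 - <<'E'
from h import *
t=lambda x,y:(310+x/6-.4,175+y/6-.4); s=lambda x,y:(120+x/5-.4,220+y/5-.4)
c=[onz("top",t(*p),.088)[:2] for p in[(100,98),(420,42),(512,435),(190,497)]]  # FL FR NR NL
print(np.round(c,4).tolist(),[round(np.linalg.norm(c[i]-c[(i+1)%4]),4) for i in range(4)])
C=np.mean(c,0);d=c[0]+c[1]-c[2]-c[3];yaw=np.arctan2(d[1],d[0]);e=c[0]+c[3]-c[1]-c[2]
print("C",C,"yaw",yaw,np.arctan2(-e[0],e[1]))
c2=[onz("scene",s(*p),.088)[:2] for p in[(497,152),(358,418),(38,280),(193,36)]]
print("scene",np.mean(c2,0))
_,R=pose(C,yaw)
for nm,p,q in[("knob",(367,296),(184,118)),("pin",(213,122),(407,190))]:
    P,er=tri(t(*p),s(*q));print(nm,P,er,"local",R.T@(P[:2]-C))
for nm,p,z in[("fitA",(464,347),.08),("fitB",(650,344),.08),("jar",(632,250),.075),("box",(525,240),.06)]:
    P=onz("top",(p[0]*.64,p[1]*.64),z);print(nm,P,R.T@(P[:2]-C))
E
```

```text
[[0.6128, -0.1087], [0.6361, -0.2308], [0.4871, -0.2603], [0.4625, -0.1402]] [np.float64(0.1243), np.float64(0.1519), np.float64(0.1226), np.float64(0.1535)]
C [ 0.54963785 -0.18497598] yaw 0.2010251142464979 0.19522193208204272
scene [ 0.55209605 -0.18329256]
knob [ 0.53008708 -0.18856638  0.16258625] 0.0041095747766032404 local [-0.01987397  0.00038569]
pin [ 0.60038793 -0.14744083  0.10858622] 0.00042013693499454077 local [0.05722289 0.02664582]
fitA [ 0.54145608 -0.04245535  0.08      ] [0.02044065 0.1412843 ]
fitB [ 0.54944253 -0.31252463  0.08      ] [-0.02565952 -0.12494113]
jar [ 0.6911085  -0.29361322  0.075     ] [ 0.11692975 -0.13469754]
box [ 0.7085946  -0.13690357  0.06      ] [0.16535455 0.01536483]
```

Request:
send_rows --pt "0.1 -0.06 0.05 0 0 5 1" --pt "0.2 -0.15 0.05 0 0 10 1" --pt "0.3 -0.25 0.05 0 0 15 1" --pt "0.4 -0.35 0.05 0 0 20 1" --pt "0.4 -0.4 0.05 0 0 24.2 1" --pt "0.4 -0.4 0.05 0 0 24.2 1" --pt "0.4 -0.4 0.05 0 0 24.2 1" --pt "0.4 -0.46 0.05 0 0 24.2 1" --pt "0.38 -0.52 0.05 0 0 24.2 1" --pt "0.37 -0.58 0.05 0 0 24.2 1" --pt "0.36 -0.64 0.05 0 0 24.2 1" --pt "0.35 -0.7 0.05 0 0 24.2 1" --pt "0.34 -0.76 0.05 0 0 24.2 1" --pt "0.33 -0.82 0.05 0 0 24.2 1" --pt "0.319 -0.883 0.03 0 0 24.2 1" --pt "0.319 -0.883 0.02 0 0 24.2 1" --pt "0.319 -0.883 0.0 0 0 24.2 1" --pt "0.319 -0.883 0.0 0 0 24.2 1" --pt "0.319 -0.883 0.0 0 0 24.2 1" --pt "0.319 -0.883 0.0 0 0 24.2 1"

```text
time_s: 2.6
tcp_pos: [0.4728, -0.1992, 0.2929]
orientation: [-0.318, 3.125, -0.001]
wrist_force: [0.5, 0.5, 0.4]
grip_width: 0.0002
grip_force: 0.0
```

Request:
send_rows --pt "0 0 -0.03 0 0 0 1" --pt "0 0 -0.06 0 0 0 1" --pt "0 0 -0.08 0 0 0 1" --pt "0 0 -0.08 0 0 0 1" --pt "0.01 0.002 -0.08 0 0 0 1" --pt "0.016 0.003 -0.08 0 0 0 1" --pt "0.02 0.004 -0.08 0 0 0 1" --pt "0.024 0.005 -0.08 0 0 0 1" --pt "0.028 0.0056 -0.08 0 0 0 1" --pt "0.032 0.0064 -0.08 0 0 0 1" --pt "0.036 0.0072 -0.08 0 0 0 1" --pt "0.04 0.008 -0.08 0 0 0 1" --pt "0.043 0.0087 -0.08 0 0 0 1" --pt "0.043 0.0087 -0.08 0 0 0 1"

```text
time_s: 4.35
tcp_pos: [0.5155, -0.1912, 0.2122]
orientation: [-0.316, 3.125, -0.0]
wrist_force: [-2.4, -0.0, 1.5]
grip_width: 0.0005
grip_force: 0.8
```

Request:
send_rows --pt "-0.02 -0.004 0 0 0 0 1" --pt "-0.035 -0.007 0 0 0 0 1" --pt "-0.035 -0.007 0.04 0 0 0 1" --pt "-0.035 -0.007 0.09 0 0 0 1" --pt "-0.075 -0.06 0.09 0 0 0 1" --pt "-0.075 -0.12 0.09 0 0 0 1" --pt "-0.075 -0.15 0.09 0 0 0 1" --pt "-0.075 -0.15 0.09 0 0 0 1"

```text
time_s: 5.35
tcp_pos: [0.439, -0.3429, 0.3021]
orientation: [-0.312, 3.126, -0.0]
wrist_force: [-1.0, 0.4, 0.2]
grip_width: 0.0005
grip_force: 0.0
```

```bash
python3 - <<'E'
from h import *
T=cams.camera("top");S=cams.camera("scene")
a=cv2.resize(S[220:310,120:240],(600,450),interpolation=cv2.INTER_CUBIC);b=cv2.resize(T[175:275,310:410],(450,450),interpolation=cv2.INTER_CUBIC)
cv2.imwrite("pics/1t.png",b[:,:,::-1]);cv2.imwrite("pics/1s.png",a[:,:,::-1]);s=env.sense();print(s["tcp_pos"],s["time_s"])
E
```

```text
[ 0.43937217 -0.34094701  0.30194794] 5.45
```

View pics/1t.png

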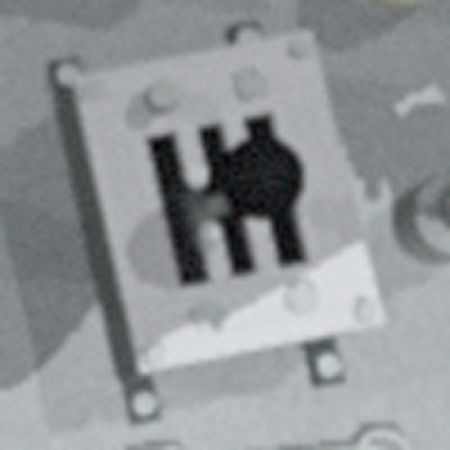

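View pics/1s.png

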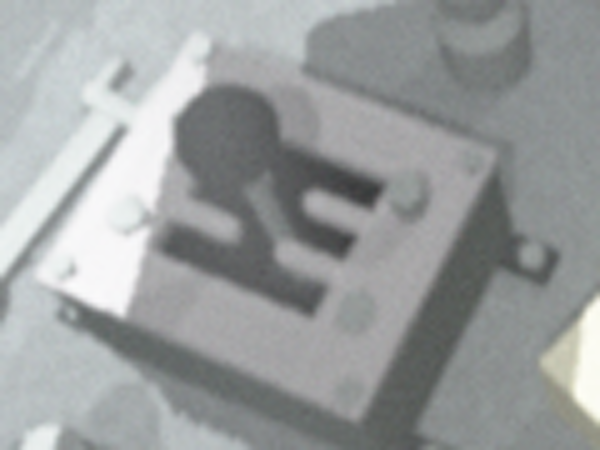

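The knob has moved to about (262,176) in the top crop and (227,133) in the scene crop. I'll triangulate it.

```bash
python3 - <<'E'
from h import *
C,R=pose(np.array([.551,-.184]),.198)
P,e=tri((310+262/4.5-.4,175+176/4.5-.4),(120+227/5-.4,220+133/5-.4));print(P,e,R.T@(P[:2]-C))
print(R.T@(onz("top",(310+262/4.5-.4,175+176/4.5-.4),.164)[:2]-C))
for t in[(0,-.08),(0,-.033),(0,.0165),(-.08,.047),(.024,.047)]: print(t,np.round(C+R@np.array(t),4))
E
```

```text
[ 0.55063138 -0.18335873  0.16551721] 0.001692131192587649 [-0.00023528  0.00070125]
[-0.00066612 -0.00030608]
(0, -0.08) [ 0.5667 -0.2624]
(0, -0.033) [ 0.5575 -0.2164]
(0, 0.0165) [ 0.5478 -0.1678]
(-0.08, 0.047) [ 0.4633 -0.1537]
(0.024, 0.047) [ 0.5653 -0.1332]
```

Request:
send_rows --pt "0.05 0.02 0 0 0 0 1" --pt "0.1 0.06 0 0 0 0 1" --pt "0.127 0.078 0 0 0 0 1" --pt "0.127 0.078 -0.02 0 0 0 1" --pt "0.127 0.078 -0.06 0 0 0 1" --pt "0.127 0.078 -0.094 0 0 0 1" --pt "0.127 0.078 -0.094 0 0 0 1" --pt "0.127 0.078 -0.094 0 0 0 1"

```text
time_s: 6.45
tcp_pos: [0.5672, -0.2634, 0.2092]
orientation: [-0.316, 3.125, -0.001]
wrist_force: [-0.4, -0.4, 0.7]
grip_width: 0.0002
grip_force: 0.0
```

Request:
send_rows --pt "-0.004 0.02 0 0 0 0 1" --pt "-0.007 0.036 0 0 0 0 1" --pt "-0.009 0.044 0 0 0 0 1" --pt "-0.01 0.05 0 0 0 0 1" --pt "-0.011 0.056 0 0 0 0 1" --pt "-0.0125 0.062 0 0 0 0 1" --pt "-0.0135 0.068 0 0 0 0 1" --pt "-0.015 0.074 0 0 0 0 1" --pt "-0.016 0.08 0 0 0 0 1" --pt "-0.017 0.085 0 0 0 0 1" --pt "-0.018 0.09 0 0 0 0 1" --pt "-0.019 0.095 0 0 0 0 1" --pt "-0.019 0.095 0 0 0 0 1"

```text
time_s: 8.07
tcp_pos: [0.5482, -0.1679, 0.2082]
orientation: [0.317, -3.125, -0.0]
wrist_force: [0.5, -0.3, 0.6]
grip_width: 0.0006
grip_force: 0.4
```

Request:
send_rows --pt "0.003 -0.015 0 0 0 0 1" --pt "0.006 -0.03 0 0 0 0 1" --pt "0.006 -0.03 0.05 0 0 0 1" --pt "0.006 -0.03 0.09 0 0 0 1" --pt "-0.05 -0.03 0.09 0 0 0 1" --pt "-0.1 -0.03 0.09 0 0 0 1" --pt "-0.1 -0.03 0.09 0 0 0 1"

```text
time_s: 8.95
tcp_pos: [0.446, -0.199, 0.2983]
orientation: [0.313, -3.126, -0.0]
wrist_force: [0.3, -0.2, -0.0]
grip_width: 0.0007
grip_force: 0.0
```

```bash
python3 - <<'E'
from h import *
T=cams.camera("top");S=cams.camera("scene")
a=cv2.resize(S[220:310,120:240],(600,450),interpolation=cv2.INTER_CUBIC);b=cv2.resize(T[175:275,310:410],(450,450),interpolation=cv2.INTER_CUBIC)
cv2.imwrite("pics/2.png",cv2.resize(np.hstack([b,a]),(800,343))[:,:,::-1]);s=env.sense();print(s["tcp_pos"],s["time_s"])
E
```

```text
[ 0.44864028 -0.19924077  0.29876448] 9.05
```

View pics/2.png

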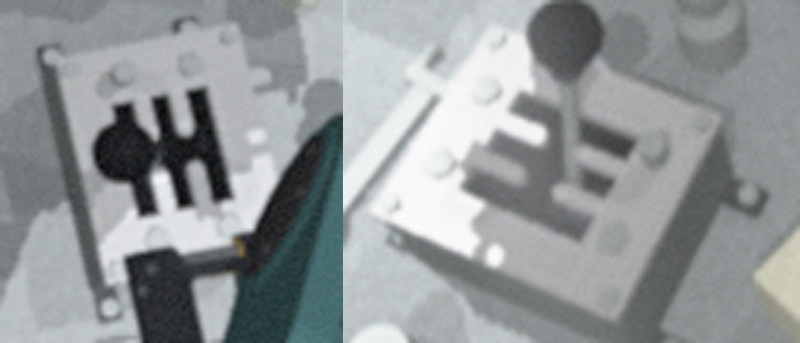

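The lever now leans left, with the knob at (125,152) in the top part and (566,40) in the scene part.

```bash
python3 - <<'E'
from h import *
C,R=pose(np.array([.551,-.184]),.198)
P,e=tri((310+125/3.43-.4,175+152/3.43-.4),(120+(566-343)/3.81-.4,220+40/3.81-.4));print(P,e,R.T@(P[:2]-C))
E
```

```text
[ 0.54091463 -0.13963197  0.15260782] 0.002172346804517467 [-0.00116074  0.04548504]
```

Request:
send_rows --pt "0.008 0.025 0 0 0 0 1" --pt "0.015 0.045 0 0 0 0 1" --pt "0.015 0.045 0 0 0 0 1" --pt "0.015 0.045 -0.04 0 0 0 1" --pt "0.015 0.045 -0.08 0 0 0 1" --pt "0.015 0.045 -0.091 0 0 0 1" --pt "0.015 0.045 -0.091 0 0 0 1" --pt "0.015 0.045 -0.091 0 0 0 1"

```text
time_s: 10.05
tcp_pos: [0.4641, -0.1538, 0.2085]
orientation: [-0.316, 3.124, -0.001]
wrist_force: [0.5, 0.0, 0.4]
grip_width: 0.0006
grip_force: 0.0
```

Request:
send_rows --pt "0.02 0.004 0 0 0 0 1" --pt "0.032 0.0065 0 0 0 0 1" --pt "0.04 0.008 0 0 0 0 1" --pt "0.045 0.009 0 0 0 0 1" --pt "0.05 0.01 0 0 0 0 1" --pt "0.055 0.011 0 0 0 0 1" --pt "0.06 0.012 0 0 0 0 1" --pt "0.065 0.013 0 0 0 0 1" --pt "0.07 0.014 0 0 0 0 1"

```text
time_s: 11.18
tcp_pos: [0.5334, -0.1392, 0.2071]
orientation: [0.316, -3.125, -0.0]
wrist_force: [-3.2, 1.0, -0.7]
grip_width: 0.0002
grip_force: 1.4
```

Request:
send_rows --pt "0.005 0.001 0 0 0 0 1" --pt "0.01 0.002 0 0 0 0 1" --pt "0.015 0.003 0 0 0 0 1" --pt "0.02 0.004 0 0 0 0 1" --pt "0.025 0.005 0 0 0 0 1" --pt "0.029 0.006 0 0 0 0 1" --pt "0.032 0.0065 0 0 0 0 1" --pt "0.032 0.0065 0 0 0 0 1"

```text
time_s: 12.18
tcp_pos: [0.5656, -0.1327, 0.2073]
orientation: [-0.316, 3.125, -0.0]
wrist_force: [-0.8, -0.2, -1.1]
grip_width: 0.0004
grip_force: 0.5
```

Request:
send_rows --pt "-0.02 -0.004 0 0 0 0 1" --pt "-0.05 -0.01 0 0 0 0 1" --pt "-0.05 -0.01 0.05 0 0 0 1" --pt "-0.05 -0.01 0.11 0 0 0 1" --pt "-0.08 -0.07 0.14 0 0 0 1" --pt "-0.1 -0.13 0.14 0 0 0 1" --pt "-0.1 -0.13 0.14 0 0 0 1"

```text
time_s: 13.05
tcp_pos: [0.4633, -0.2652, 0.3479]
orientation: [-0.311, 3.125, -0.002]
wrist_force: [-0.2, 0.6, -1.0]
grip_width: 0.0002
grip_force: 0.0
```

```bash
python3 - <<'E'
from h import *
T=cams.camera("top");S=cams.camera("scene")
a=cv2.resize(S[220:310,120:240],(600,450),interpolation=cv2.INTER_CUBIC);b=cv2.resize(T[175:275,310:410],(450,450),interpolation=cv2.INTER_CUBIC)
cv2.imwrite("pics/3.png",cv2.resize(np.hstack([b,a]),(800,343))[:,:,::-1]);s=env.sense();print(s["tcp_pos"],s["time_s"],s["wrist_force"])
E
```

```text
[ 0.46412564 -0.26349937  0.34718872] 13.15 [-0.4548965  -0.090261   -0.34758962]
```

View pics/3.png

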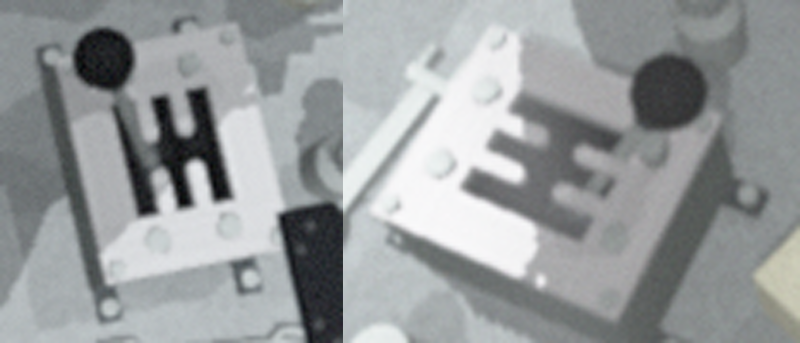

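The lever is now in the far-left slot, with the knob at (104,59) in the top part and (669,92) in the scene part.

```bash
python3 - <<'E'
from h import *
C,R=pose(np.array([.551,-.184]),.198)
P,e=tri((310+104/3.43-.4,175+59/3.43-.4),(120+(669-343)/3.81-.4,220+92/3.81-.4));l=R.T@(P[:2]-C);print(P,e,l,np.arcsin(l[0]/.15))
E
```

```text
[ 0.60134518 -0.12922786  0.14303226] 0.0024510588725922674 [0.0601357  0.04379866] 0.41250409688961864
```

Shift comes out at about 0.41 rad, and the knob height of 143 mm fits a home corner position. The arm is clear, so I'm handing in.

```bash
python3 -c "
from bench import ticket
print(ticket.hand_in())"
```

```text
the job is handed in; nothing more can be done
None
```

The lever is home in the far-left slot, the one with the marker pin, at a measured shift of about 0.41 of 0.42 rad; the arm is clear, and I handed the job in at about 13 s without seeing a verdict.

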